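# Clear the disc cutter's bore and press in the centring bush

### The arm

A 6-joint arm with a two-finger parallel gripper is mounted at the origin on the work surface. World frame = base frame: x ahead of the robot, y to its left, z up, the work surface at z = 0. Lengths are in m, angles in rad, forces in N, time in s.
With the tool pointing down it reaches from about 0.375 to 0.975 m from the base axis. Payload 3.8 kg.
Tool frame: the origin (TCP) lies where the fingers leave the gripper's body, on its centre line; the fingertips stand 64 mm ahead of it and the grasp point (between the pads) lies 45 mm ahead of it (env.tip_reach is the z of the fingertips in the tool frame, in m); z points along the fingers, y is the line along which they close (so a half turn about z gives the same grasp; the last joint's range is limited). The gripper opens to 88 mm and grips with 3 to 60 N. Pads are 18 mm wide; open, the fingers measure 123 mm over their backs; the gripper's body (75 mm by 187 mm) begins 45 mm behind the grasp point.
Start: joints at [-1.262, 0.264, 1.604, -0, 1.274, -0.037], TCP at [0.229, -0.635, 0.303] pointing down, gripper open.
Joint ranges: [-2.63, 2.63], [-0.94, 2.18], [0.31, 2.57], [-1.31, 4.45], [0, 2.66], [-2.55, 2.55]. Speed limits (rad/s): [2.57, 2.57, 3.14, 3.14, 3.14, 3.14].

### API

Orientations are given as a unit quaternion [w, x, y, z].
In Python, from station import env, eyes, spot_in, mark_of gives the robot as it stands.
- The arm moves only by the shell command python3 -m pendant 'ROWS'. ROWS is JSON, a list of rows, each an object of numbers: "dx", "dy", "dz": the shift along the tool's x, y, z in mm; "ax", "ay", "az": the turn, a rotation vector about the tool's x, y, z in degrees; "jaw": the gripper's target within -1 to 1 (shut at 1, half-way at 0, fully open at -1). A call has 1 to 20 rows; each row is the pose to reach, as a shift and turn from the pose commanded when the call began, along the tool's axes at that moment; what a row does not reach only later rows make up. A row lasts 1/8 s, in which the tool goes at most 62.5 mm and 10.7 degrees, less where a joint would pass 70% of its speed; a pose out of reach is approached as far as the arm can. A call with a gripper value outside its range is refused whole. The fingers move at their own pace and stop on an object; the grip force is fixed at half the most. Time passes only in rows, so rows that repeat a pose let the fingers close. It gives the time, the measured TCP pose, the force, the opening and the grip force at its end, in the units of the state.
- env.read_state(): the state, without advancing time (a new reading comes with each control period).
- eyes.capture(name): name is "scene" or "top"; returns the picture (420x560x3 uint8, red, green, blue); there is no depth.
- eyes.camera_params(name): a dict with "fx", "fy", "cx", "cy" (pixels), "D" ([k1, k2, p1, p2, k3] as OpenCV has them; the pictures are not rectified), "extrinsics" (4x4, takes a point from camera to world coordinates). Camera axes: x right, y up, looking along -z (the intrinsics and any distortion apply to the point x, -y, -z); pixel columns grow to the right and rows downward; lengths in m; the calibration is good to about 2 mm. A picture is of the moment at which its call begins. camera_params takes no time and is no camera call.
- env.finish_job(): hands the job in; it is judged then, once.
Trained networks look in the newest picture that a camera, given by its name, has taken for a name from the list of things; names that differ only in an ending like _2 or _b are one class to them, and where a whole thing is asked for, a point or a joint stands for the part that bears it (a point fixed in the world has none). Each returns a list of dicts, best first, with "confidence" (0 to 1); they miss things now and then, are a little off and sometimes report something else, mostly with a low value. They report only what shows in the picture. A call takes as long as a camera call. They do not tell look-alikes from the thing itself.
- spot_in(camera, thing): "location" ([column, row] in pixels, amid what is visible of it).
- mark_of(camera, thing): "location" ([column, row] in pixels: a listed point, or the origin of a listed thing).
The state is a dict: "t": time; "joint_pos": joint angles; "qvel": joint speeds; "joint_torque": joint torques, N m; "eef_pos": TCP position; "tool_rot": TCP orientation; "wrist_force": force on the tool from outside, world axes, zero at the start; "torque": the same for the moment, N m; "finger_gap": finger opening in m; "grasp_force": force on a finger pad.
Only numpy, scipy, OpenCV 4.12 (cv2) and the standard library are available. Lean on these libraries where they do the work, as an engineer would, in place of code of your own. Each camera call takes 0.05 s, during which the arm holds its last target. There are 200 camera calls.

### The job

The large centring bush (blue ring) is to go into the largest bore of the jeweller's disc cutter, but the last blank cut has stayed wedged somewhere down that bore. Feel for it with the drift from the wooden stand and push it on down until it comes up solid on the stack of blanks hidden below (a firm push of about 20 N at the end, never 30), then stand the drift back in its hole. Then press the bush gently into the bore until its head sits fully home, flat on the plate, and leave the other tools alone.

Things in the scene. Friction and masses are not known exactly. Their poses are not given: they have to be found in the camera images.
- cutter: Disc cutter bolted to the bench: green base, steel die plate, strip slot, steel guide plate; 72 mm (its x) by 124 (its y), flat top 70 mm up. Origin under its centre, z up. Through bores at y = +28 mm (25 mm wide, the one wanted), -6 (19 mm), -32 (14 mm). Feet 21 mm long, 11 high, at both y ends. Its edges chip: never press the drift on it, or on blanks in it, with 30 N, or the bush with 60 N.
- bore_mouth (a point): Centre of the 25 mm bore at the cutter's top face; axes as the cutter's, z up. 1 mm chamfer. The bore runs 42 mm down: guide plate 18, slot 3, die plate 21. Three spring balls stand 1.5 mm proud of its wall, centred 7 mm below the mouth; the drift clears them.
- tube (a point): Centre of the 25 mm bore at the die plate's underside, 42 mm below the mouth; a stacking tube goes on down. The wedged blank: brass disc 24.6 mm wide, 4 mm thick, level, top anywhere 11 to 30 mm below the mouth. It only slides down, under 8 to 9 N. The stack of earlier blanks, top anywhere 36 to 62 mm below the mouth, gives 1 mm per 8 N: landed on it, the blank (top 32 to 58) comes up solid.
- stand: Light wooden block fixed to the bench, 70 mm (its x) by 130 (its y) by 45 high, origin at the centre of its underside. The drift's hole is at y = +40 mm; two steel punches that stay in it stand at y = -18 mm (18 mm thick, top 67 mm above the bench) and y = -46 mm (13 mm thick, top 65 mm).
- stand_hole (a point): Centre of the drift's hole at the stand's top face, z up. The hole is 20 mm wide and 38 mm deep.
- drift: Drift, 140 g: brass rod 16 mm thick and 74 mm long with a round wooden handle above it, 24 mm thick and 50 mm long (124 mm in all). Starts upright in the stand, its tip on the hole's floor. Origin at the centre of the tip face, z towards the handle; the cylindrical part of the handle spans 74 to 118 mm from the tip.
- drift_tip (a point): Centre of the drift's flat tip face (same point as drift).
- bush: Large centring bush, steel, blue ring, 120 g: body 24 mm thick and 24 long, foot tapered over 4 mm to 21 mm; round head above it 34 mm wide, 18 high. Starts upright on its foot. Origin at the centre of the foot face, z up. The bore's spring balls grip it with some 9 N from the sides, so it does not drop in: it takes a push of 5 to 10 N to go past them and slide on until the head lands on the plate.
- bush_shoulder (a point): Centre of the flat underside of the bush's head, 24 mm above its foot; it lies at the bore's mouth when the bush is home.
- pad: Terracotta leather pad, fixed, 90 mm (its x) by 190 (its y) by 4 thick, origin at the centre of its underside; the two bushes stand on it, about 90 mm apart.
- small_bush: Smaller centring bush with a red ring, for another bore: body 17 mm thick, head 26 mm wide, 38 mm tall. Origin at the centre of its foot. A bystander.
- caliper: Steel slide caliper with a black display, 200 mm long, flat on the bench beyond the cutter. Origin under the middle of its bar. A bystander.
- hammer: Hammer, 220 mm long, lying on the bench. A bystander.
Not all that is in view belongs to the job. Leave any orange or pink look-alike of the drift alone. Leave any orange look-alike of the bush alone.

How it is judged:
By the outcome, as a careful person would: the job done as asked, in the order asked, and still so for the second after the job is handed in, with the robot touching nothing.
It also fails if it takes over 72 s, if anything falls off the work surface, if the arm or the gripper's body presses on something with over 40 N, if the wrist force passes 120 N, or if a joint passes its speed limit or range.

## Working session

There is one attempt and no reset: what is moved stays moved. The work goes in short steps, Python scripts to look and compute and a shell command to move; the robot and the scene stay as the last step left them, time stands still between calls to the robot, and variables do not carry over. Pictures are saved under pics/ and viewed, at most 10 in all, crops included, and the job is handed in when it is done.

```bash
mkdir -p pics; ls; cat > h.py <<'E'
import numpy as np, cv2
from station import env, eyes, spot_in, mark_of
def cam(n):
    p=eyes.camera_params(n); K=np.array([[p['fx'],0,p['cx']],[0,p['fy'],p['cy']],[0,0,1]])
    return K,np.array(p['D'],float),np.array(p['extrinsics'])
F=np.diag([1,-1,-1.])
def ray(n,px):
    K,D,E=cam(n); u=cv2.undistortPoints(np.array([[px]],float),K,D)[0,0]
    return E[:3,3],E[:3,:3]@F@np.array([u[0],u[1],1])
def onz(n,px,z):
    o,d=ray(n,px); return o+d*(z-o[2])/d[2]
def proj(n,P):
    K,D,E=cam(n); P=np.atleast_2d(np.array(P,float)); c=(P-E[:3,3])@E[:3,:3]@F
    return cv2.projectPoints(c.reshape(-1,1,3),np.zeros(3),np.zeros(3),K,D)[0][:,0]
def tri(pairs):
    A=np.zeros((3,3));b=np.zeros(3)
    for n,px in pairs:
        o,d=ray(n,px); d/=np.linalg.norm(d); M=np.eye(3)-np.outer(d,d); A+=M;b+=M@o
    return np.linalg.solve(A,b)
def save(n,f,box=None,s=1):
    im=eyes.capture(n)[...,::-1]
    if box: im=im[box[1]:box[3],box[0]:box[2]]
    cv2.imwrite('pics/'+f,cv2.resize(im,None,fx=s,fy=s,interpolation=cv2.INTER_CUBIC)); return im
E
python3 - <<'E'
from h import *
np.set_printoptions(precision=4,suppress=True)
a=save('scene','s0.png',s=1.4); b=save('top','t0.png',s=1.4)
for n in('scene','top'):
    print(n,cam(n)[2][:3,3],-cam(n)[2][:3,2])
    for t in['bore_mouth','cutter','stand','stand_hole','drift','drift_tip','bush','bush_shoulder','small_bush','pad']:
        print(t,[(np.round(r['location']).tolist(),round(r['confidence'],2)) for r in mark_of(n,t)[:4]], [(np.round(r['location']).tolist(),round(r['confidence'],2)) for r in spot_in(n,t)[:4]] if t in('drift','bush','stand') else '')
s=env.read_state();print(s['t'],s['tool_rot'],s['finger_gap'],env.tip_reach,s['wrist_force'])
E
```

```text
pics
scene [ 1.1246 -0.6651  0.9894] [-0.4196  0.525  -0.7405]
bore_mouth [([277.0, 187.0], 0.67)] 
cutter [([275.0, 216.0], 0.96), ([342.0, 256.0], 0.73)] 
stand [([316.0, 158.0], 0.78)] [([316.0, 154.0], 0.77)]
stand_hole [([327.0, 140.0], 0.74)] 
drift [([327.0, 148.0], 0.69), ([338.0, 131.0], 0.64), ([348.0, 170.0], 0.57)] [([342.0, 110.0], 0.84), ([353.0, 146.0], 0.78), ([327.0, 124.0], 0.68)]
drift_tip [([346.0, 167.0], 0.75), ([338.0, 132.0], 0.62), ([326.0, 150.0], 0.48)] 
bush [([174.0, 303.0], 0.79), ([230.0, 301.0], 0.49)] [([228.0, 291.0], 0.8), ([166.0, 294.0], 0.57)]
bush_shoulder [([169.0, 291.0], 0.69), ([228.0, 291.0], 0.65), ([180.0, 282.0], 0.57), ([318.0, 158.0], 0.35)] 
small_bush [([195.0, 274.0], 0.63)] 
pad [([178.0, 285.0], 0.6), ([107.0, 351.0], 0.6)] 
top [ 0.5233 -0.0447  1.1313] [ 0.0813  0.0231 -0.9964]
bore_mouth [([244.0, 245.0], 0.75)] 
cutter [([262.0, 236.0], 0.61)] 
stand [([166.0, 262.0], 0.76), ([357.0, 254.0], 0.23)] [([166.0, 262.0], 0.9), ([258.0, 239.0], 0.16)]
stand_hole [([146.0, 259.0], 0.78)] 
drift [([113.0, 268.0], 0.78), ([148.0, 260.0], 0.52), ([155.0, 225.0], 0.46)] [([147.0, 226.0], 0.63), ([445.0, 240.0], 0.63), ([134.0, 263.0], 0.55), ([100.0, 268.0], 0.46)]
drift_tip [([151.0, 258.0], 0.7), ([154.0, 226.0], 0.56), ([109.0, 269.0], 0.54)] 
bush [([389.0, 252.0], 0.63), ([355.0, 211.0], 0.57)] [([391.0, 251.0], 0.45)]
bush_shoulder [([355.0, 210.0], 0.75), ([390.0, 251.0], 0.57)] 
small_bush [([446.0, 251.0], 0.72), ([356.0, 254.0], 0.43)] 
pad [([370.0, 258.0], 0.68)] 
1.4 [-0.      0.9851  0.172  -0.    ] 0.08815836555979452 0.064 [ 0.1058  0.0716 -0.2813]
```

View pics/s0.png

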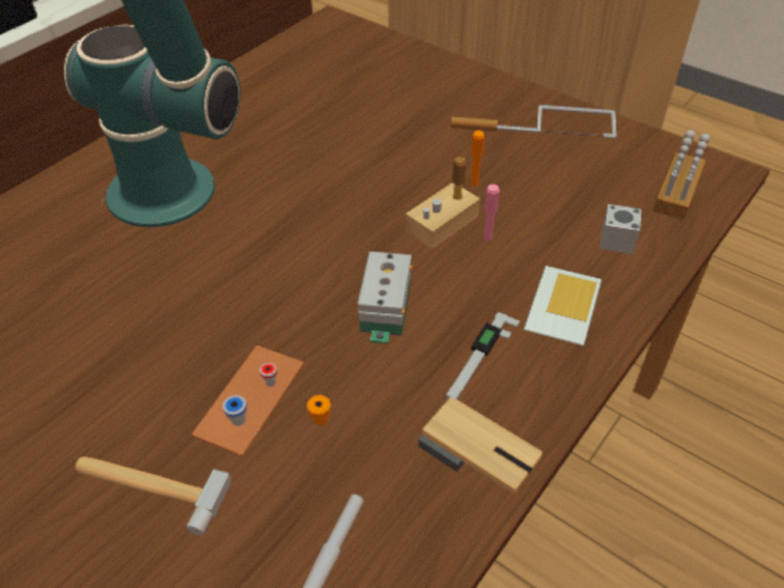

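View pics/t0.png

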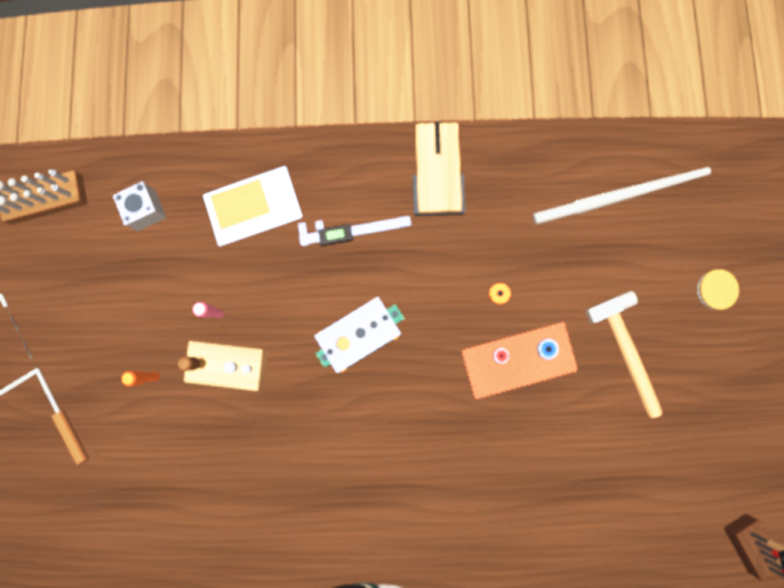

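The scene picture shows three drift-like things: brown in the stand (328,122), orange (341,112) and pink (352,147). It shows two bush-like things besides the red one: blue ring (167,292) and orange (228,291). By the description I choose the brown drift and the blue bush, and check both in a crop.

```bash
python3 - <<'E'
from h import *
np.set_printoptions(precision=4,suppress=True)
t=eyes.capture('top')[...,::-1]; s=eyes.capture('scene')[...,::-1]
cv2.imwrite('t.png',t);cv2.imwrite('s.png',s)
def c(im,x,y,w,h,k=6): return cv2.resize(im[y:y+h,x:x+w],None,fx=k,fy=k,interpolation=cv2.INTER_CUBIC)
# top: stand+cutter 120..300 ; scene drift ; bushes
m=np.zeros((600,800,3),np.uint8)
def put(i,x,y): m[y:y+i.shape[0],x:x+i.shape[1]]=i
put(c(t,124,238,66,45),0,0)     # stand top  396x270
put(c(t,222,208,66,60),400,0)   # cutter top 396x360
put(c(s,290,108,56,54),0,272)   # stand scene 336x324
put(c(t,340,232,66,40),400,362) # bushes top 396x240
cv2.imwrite('pics/m.png',m); print(cam('top')[0],cam('scene')[0])
E
```

```text
Traceback (most recent call last):
ValueError: could not broadcast input array from shape (240,396,3) into shape (238,396,3)
```

```bash
python3 - <<'E'
from h import *
np.set_printoptions(precision=4,suppress=True)
t=cv2.imread('t.png');s=cv2.imread('s.png')
def c(im,x,y,w,h,k=6): return cv2.resize(im[y:y+h,x:x+w],None,fx=k,fy=k,interpolation=cv2.INTER_CUBIC)
m=np.zeros((600,800,3),np.uint8)
def put(i,x,y): m[y:y+i.shape[0],x:x+i.shape[1]]=i
put(c(t,124,238,66,45),0,0)
put(c(t,222,208,66,60),400,0)
put(c(s,290,108,56,54),0,272)
put(c(t,340,232,66,39),400,362)
cv2.imwrite('pics/m.png',m); print(cam('top')[0],cam('scene')[0])
E
```

```text
[[454.1453   0.     274.1479]
 [  0.     454.1453 215.5349]
 [  0.       0.       1.    ]] [[544.8397   0.     280.1901]
 [  0.     544.8397 216.713 ]
 [  0.       0.       1.    ]]
```

View pics/m.png

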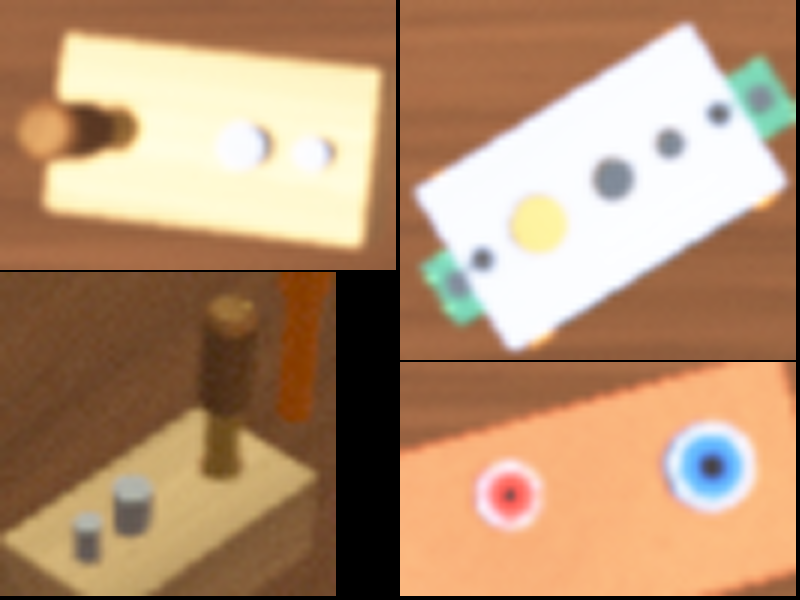

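The crops show the brown drift upright in the stand beside the two punches, the yellow blank in the largest bore, and the blue-ring bush with the red one beside it. Next I fit the poses from these.

```bash
cat >> h.py <<'E'
def fit2(W,M):  # rigid 2D: W = R M + t
    W=np.array(W);M=np.array(M); a=W-W.mean(0);b=M-M.mean(0)
    th=np.arctan2((b[:,0]*a[:,1]-b[:,1]*a[:,0]).sum(),(b*a).sum())
    R=np.array([[np.cos(th),-np.sin(th)],[np.sin(th),np.cos(th)]]); t=W.mean(0)-R@M.mean(0)
    return th,R,t,W-(M@R.T+t)
def cr(p,ox,oy,mx,my): return ((p[0]-mx+.5)/6-.5+ox,(p[1]-my+.5)/6-.5+oy)
E
python3 - <<'E'
from h import *
np.set_printoptions(precision=4,suppress=True)
T=lambda p,z,*o: onz('top',cr(p,*o),z)[:2]
cu=(222,208,400,0); st=(124,238,0,0); pa=(340,232,400,362)
# cutter +y toward the big bore (image lower-left); corners
pts=[(689,22),(415,188),(786,183),(514,350),(539,224),(613,179),(670,143)]
W=[T(p,.07,*cu) for p in pts]
# image: corners by y sign: (689,22),(786,183): y=-62 ; others +62
best=None
for sx in(1,-1):
    M=np.array([(sx*36,-62),(sx*36,62),(-sx*36,-62),(-sx*36,62),(0,28),(0,-6),(0,-32)])/1e3
    f=fit2(W,M)
    if best is None or abs(f[3]).max()<abs(best[3]).max(): best=f
th,R,t,res=best;print('cutter yaw',np.degrees(th),t,'bore',R@[0,.028]+t,'res mm\n',res*1e3)
W=[T(p,.045,*st) for p in[(65,35),(381,68),(363,247),(43,210)]]+[T((246,147),.067,*st),T((314,154),.065,*st)]
best=None
for sx in(1,-1):
    M=np.array([(sx*35,65),(sx*35,-65),(-sx*35,-65),(-sx*35,65),(0,-18),(0,-46)])/1e3
    f=fit2(W,M)
    if best is None or abs(f[3]).max()<abs(best[3]).max(): best=f
th,R,t,res=best;print('stand yaw',np.degrees(th),t,'hole',R@[0,.04]+t,'res\n',res*1e3)
dt=cr((46,130),*st); ds=cr((230,303),290,108,0,272)
print('drift top',onz('top',dt,.131),onz('scene',ds,.129),tri([('top',dt),('scene',ds)]))
b=cr((711,467),*pa);print('bush',onz('top',b,.046),'red',onz('top',cr((510,495),*pa),.042))
sb=(235/1.4,406/1.4);print(onz('scene',sb,.046),tri([('top',b),('scene',sb)]))
print('orange',tri([('top',(128/1.4,378/1.4)),('scene',(478/1.4,134/1.4))]),'pink',tri([('top',(199/1.4,309/1.4)),('scene',(493/1.4,188/1.4))]),'obush',onz('top',(357,209),.04))
print('scene bore',onz('scene',(387/1.4,267/1.4),.07))
E
```

```text
cutter yaw 29.808908293224597 [0.5571 0.0262] bore [0.5432 0.0505] res mm
 [[ 1.0565 -0.3377]
 [ 0.793   0.9814]
 [-0.4891 -0.6026]
 [-0.782  -0.6079]
 [-0.2357  0.0876]
 [-0.4107  0.2625]
 [ 0.068   0.2167]]
stand yaw -7.38052833967042 [0.5101 0.2615] hole [0.5153 0.3012] res
 [[ 0.7906  0.9893]
 [ 1.02   -0.1167]
 [-0.9421 -0.6115]
 [-0.3325  1.8155]
 [-0.3759 -1.5611]
 [-0.16   -0.5156]]
drift top [0.5163 0.301  0.131 ] [0.5138 0.3038 0.129 ] [0.5162 0.3004 0.1322]
bush [ 0.5232 -0.2973  0.046 ] red [ 0.5146 -0.2171  0.042 ]
[ 0.5296 -0.3008  0.046 ] [ 0.5238 -0.2984  0.0381]
orange [0.4932 0.3995 0.1182] pink [0.6034 0.2798 0.1178] obush [ 0.6222 -0.2197  0.04  ]
scene bore [0.5452 0.0474 0.07  ]
```

```bash
cat >> h.py <<'E'
from scipy.spatial.transform import Rotation as Ro
def pose():
    s=env.read_state();q=s['tool_rot'];return s,np.array(s['eef_pos']),Ro.from_quat([q[1],q[2],q[3],q[0]])
def go(p,yaw=None): # yaw: world angle of tool x, tool down
    s,e,R=pose(); d=R.inv().apply(np.array(p)-e)*1e3
    if yaw is None: print('d',d.round(1));return
    Rt=Ro.from_euler('z',yaw,degrees=True)*Ro.from_euler('x',180,degrees=True)
    print('d',d.round(1),'a',(R.inv()*Rt).as_rotvec(degrees=True).round(1))
def st():
    s,e,R=pose(); M=R.as_matrix(); print(round(s['t'],2),'tcp',(e*1e3).round(1),'x',M[:,0].round(3),'z',M[:,2].round(3),'F',np.round(s['wrist_force'],1),'gap',round(s['finger_gap']*1e3,1),'g',round(s['grasp_force'],1),'j',np.round(s['joint_pos'],2))
E
python3 -c "
from h import *
go((.5163,.301,.25),0);st()"
```

```text
d [ 587.7 -783.2   52.8] a [-0.  -0.  19.8]
1.5 tcp [ 228.8 -635.   302.7] x [0.941 0.339 0.   ] z [ 0.  0. -1.] F [-0.1 -0.4 -0.6] gap 88.2 g 0.0 j [-1.26  0.26  1.6   0.    1.27 -0.04]
```

```bash
python3 -m pendant '[{"dx":588,"dy":-783,"dz":53,"az":19.8,"jaw":-1},{"dx":588,"dy":-783,"dz":53,"az":19.8,"jaw":-1},{"dx":588,"dy":-783,"dz":53,"az":19.8,"jaw":-1},{"dx":588,"dy":-783,"dz":53,"az":19.8,"jaw":-1},{"dx":588,"dy":-783,"dz":53,"az":19.8,"jaw":-1},{"dx":588,"dy":-783,"dz":53,"az":19.8,"jaw":-1},{"dx":588,"dy":-783,"dz":53,"az":19.8,"jaw":-1},{"dx":588,"dy":-783,"dz":53,"az":19.8,"jaw":-1},{"dx":588,"dy":-783,"dz":53,"az":19.8,"jaw":-1},{"dx":588,"dy":-783,"dz":53,"az":19.8,"jaw":-1},{"dx":588,"dy":-783,"dz":53,"az":19.8,"jaw":-1},{"dx":588,"dy":-783,"dz":53,"az":19.8,"jaw":-1},{"dx":588,"dy":-783,"dz":53,"az":19.8,"jaw":-1},{"dx":588,"dy":-783,"dz":53,"az":19.8,"jaw":-1},{"dx":588,"dy":-783,"dz":53,"az":19.8,"jaw":-1},{"dx":588,"dy":-783,"dz":53,"az":19.8,"jaw":-1},{"dx":588,"dy":-783,"dz":53,"az":19.8,"jaw":-1},{"dx":588,"dy":-783,"dz":53,"az":19.8,"jaw":-1},{"dx":588,"dy":-783,"dz":53,"az":19.8,"jaw":-1},{"dx":588,"dy":-783,"dz":53,"az":19.8,"jaw":-1}]'; python3 -c "
from h import *
st();go((.5163,.301,.150),0)"
```

```text
1.5 tcp [ 228.8 -635.   302.7] x [0.941 0.339 0.   ] z [ 0.  0. -1.] F [-0.1 -0.4 -0.6] gap 88.2 g 0.0 j [-1.26  0.26  1.6   0.    1.27 -0.04]
d [ 587.7 -783.2  152.8] a [-0.  -0.  19.8]invalid input
```

```bash
python3 -m pendant '[{"dx":30,"dy":-40,"dz":3,"ax":0,"ay":0,"az":1,"jaw":-1}]'; python3 -m pendant --help | head -20
```

```text
t: 1.62
eef_pos: [0.2429, -0.589, 0.2996]
tool_rot: [0.001, 0.987, 0.162, -0.0]
wrist_force: [0.7, -0.0, -0.1]
finger_gap: 0.088
grasp_force: 0.0invalid input: not JSON, or not a number
```

```bash
python3 -c "
from h import *
st()"; python3 -m pendant '[{"dx":150,"dy":-200,"dz":15,"ax":0,"ay":0,"az":5,"jaw":-1},{"dx":150,"dy":-200,"dz":15,"ax":0,"ay":0,"az":5,"jaw":-1}]'
```

```text
1.62 tcp [ 242.9 -589.   299.6] x [ 0.948  0.32  -0.   ] z [ 0.    -0.002 -1.   ] F [ 0.7 -0.  -0.1] gap 88.0 g 0.0 j [-1.22  0.19  1.69 -0.    1.25  0.03]
t: 1.88
eef_pos: [0.2824, -0.4671, 0.2921]
tool_rot: [0.0, 0.993, 0.119, 0.0]
wrist_force: [1.0, -0.8, 1.0]
finger_gap: 0.0879
grasp_force: 0.0
```

```bash
python3 -c "
from h import *
go((.5163,.301,.25),0)"
```

```text
d [ 409.4 -690.8   42.1] a [ 0.  -0.  13.7]
```

```bash
python3 -m pendant '[{"dx":410,"dy":-690,"dz":42,"ax":0,"ay":0,"az":13.7,"jaw":-1},{"dx":410,"dy":-690,"dz":42,"ax":0,"ay":0,"az":13.7,"jaw":-1},{"dx":410,"dy":-690,"dz":42,"ax":0,"ay":0,"az":13.7,"jaw":-1},{"dx":410,"dy":-690,"dz":42,"ax":0,"ay":0,"az":13.7,"jaw":-1},{"dx":410,"dy":-690,"dz":42,"ax":0,"ay":0,"az":13.7,"jaw":-1},{"dx":410,"dy":-690,"dz":42,"ax":0,"ay":0,"az":13.7,"jaw":-1},{"dx":410,"dy":-690,"dz":42,"ax":0,"ay":0,"az":13.7,"jaw":-1},{"dx":410,"dy":-690,"dz":42,"ax":0,"ay":0,"az":13.7,"jaw":-1},{"dx":410,"dy":-690,"dz":42,"ax":0,"ay":0,"az":13.7,"jaw":-1},{"dx":410,"dy":-690,"dz":42,"ax":0,"ay":0,"az":13.7,"jaw":-1},{"dx":410,"dy":-690,"dz":42,"ax":0,"ay":0,"az":13.7,"jaw":-1},{"dx":410,"dy":-690,"dz":42,"ax":0,"ay":0,"az":13.7,"jaw":-1},{"dx":410,"dy":-690,"dz":42,"ax":0,"ay":0,"az":13.7,"jaw":-1},{"dx":410,"dy":-690,"dz":42,"ax":0,"ay":0,"az":13.7,"jaw":-1},{"dx":410,"dy":-690,"dz":42,"ax":0,"ay":0,"az":13.7,"jaw":-1},{"dx":410,"dy":-690,"dz":42,"ax":0,"ay":0,"az":13.7,"jaw":-1},{"dx":410,"dy":-690,"dz":42,"ax":0,"ay":0,"az":13.7,"jaw":-1}]'; python3 -c "
from h import *
st();go((.5163,.301,.150),0)"
```

```text
t: 4.0
eef_pos: [0.5155, 0.2981, 0.2506]
tool_rot: [-0.0, 1.0, 0.0, 0.0]
wrist_force: [-0.3, -0.0, -0.4]
finger_gap: 0.0883
grasp_force: 0.0
4.0 tcp [515.5 298.1 250.6] x [1. 0. 0.] z [ 0.  0. -1.] F [-0.3 -0.  -0.4] gap 88.3 g 0.0 j [ 0.48  0.15  1.84 -0.    1.15  2.05]
d [  0.8  -2.9 100.6] a [-0. -0.  0.]
```

```bash
python3 -m pendant '[{"dx":1,"dy":-3,"dz":40,"ax":0,"ay":0,"az":0,"jaw":-1},{"dx":1,"dy":-3,"dz":75,"ax":0,"ay":0,"az":0,"jaw":-1},{"dx":1,"dy":-3,"dz":100,"ax":0,"ay":0,"az":0,"jaw":-1},{"dx":1,"dy":-3,"dz":100,"ax":0,"ay":0,"az":0,"jaw":-1},{"dx":1,"dy":-3,"dz":100,"ax":0,"ay":0,"az":0,"jaw":-1}]'; python3 -c "
from h import *
st();save('scene','s1.png',(240,40,440,190),4)"
```

```text
t: 4.62
eef_pos: [0.5172, 0.3022, 0.1515]
tool_rot: [-0.0, 1.0, 0.001, 0.001]
wrist_force: [0.6, 0.4, -0.2]
finger_gap: 0.0882
grasp_force: 0.0
4.62 tcp [517.2 302.2 151.5] x [1.    0.001 0.001] z [ 0.001  0.001 -1.   ] F [ 0.6  0.4 -0.2] gap 88.2 g 0.0 j [ 0.49  0.26  1.91 -0.    0.97  2.06]
```

View pics/s1.png

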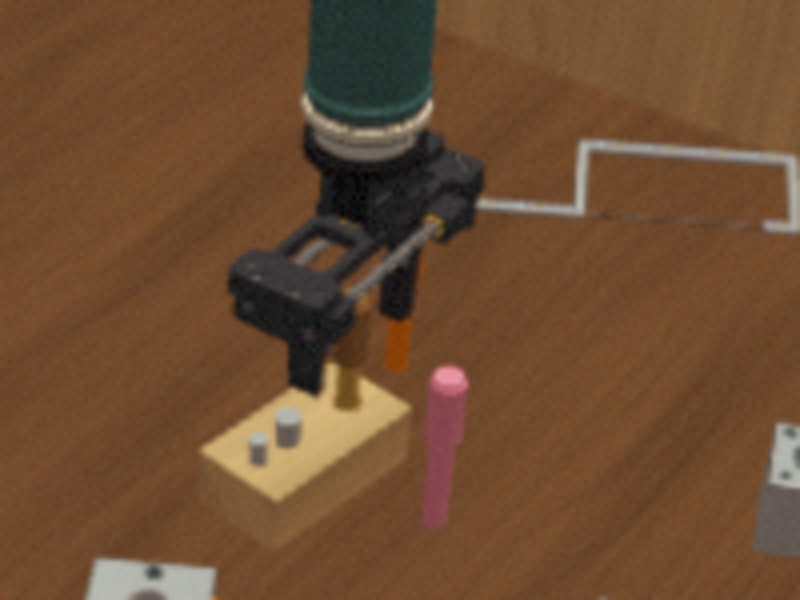

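The drift (crop 350,340) stands between the open fingers, clear of the orange and pink ones. Closing.

```bash
python3 -m pendant '[{"dx":0,"dy":0,"dz":0,"ax":0,"ay":0,"az":0,"jaw":1},{"dx":0,"dy":0,"dz":0,"ax":0,"ay":0,"az":0,"jaw":1},{"dx":0,"dy":0,"dz":0,"ax":0,"ay":0,"az":0,"jaw":1},{"dx":0,"dy":0,"dz":0,"ax":0,"ay":0,"az":0,"jaw":1},{"dx":0,"dy":0,"dz":0,"ax":0,"ay":0,"az":0,"jaw":1},{"dx":0,"dy":0,"dz":0,"ax":0,"ay":0,"az":0,"jaw":1}]'; python3 -c "
from h import *
st()"
```

```text
t: 5.42
eef_pos: [0.5165, 0.3023, 0.1501]
tool_rot: [0.0, 1.0, 0.001, -0.0]
wrist_force: [0.3, -0.1, -0.5]
finger_gap: 0.03
grasp_force: 0.0
5.42 tcp [516.5 302.3 150.1] x [ 1.     0.002 -0.   ] z [-0. -0. -1.] F [ 0.3 -0.1 -0.5] gap 30.0 g 0.0 j [0.49 0.26 1.91 0.   0.97 2.06]
```

```bash
python3 -m pendant '[{"dx":0,"dy":0,"dz":0,"ax":0,"ay":0,"az":0,"jaw":1},{"dx":0,"dy":0,"dz":0,"ax":0,"ay":0,"az":0,"jaw":1},{"dx":0,"dy":0,"dz":0,"ax":0,"ay":0,"az":0,"jaw":1}]'; python3 -c "
from h import *
st()"; python3 -m pendant '[{"dx":0,"dy":0,"dz":-25,"ax":0,"ay":0,"az":0,"jaw":1},{"dx":0,"dy":0,"dz":-50,"ax":0,"ay":0,"az":0,"jaw":1},{"dx":0,"dy":0,"dz":-75,"ax":0,"ay":0,"az":0,"jaw":1},{"dx":0,"dy":0,"dz":-75,"ax":0,"ay":0,"az":0,"jaw":1},{"dx":0,"dy":0,"dz":-75,"ax":0,"ay":0,"az":0,"jaw":1}]'; python3 -c "
from h import *
st();go((.5432,.0505,.240),0)
for n in('scene','top'):
  eyes.capture(n);print(n,[(r['location'],r['confidence']) for r in mark_of(n,'drift_tip')[:4]])
print(proj('scene',[.5165,.3023,.082]),proj('top',[.5165,.3023,.082]))"
```

```text
t: 5.8
eef_pos: [0.5165, 0.3024, 0.1501]
tool_rot: [-0.0, 1.0, 0.001, -0.0]
wrist_force: [0.3, 0.8, -0.9]
finger_gap: 0.0233
grasp_force: 30.0
5.8 tcp [516.5 302.4 150.1] x [ 1.     0.002 -0.   ] z [-0.  0. -1.] F [ 0.3  0.8 -0.9] gap 23.3 g 30.0 j [0.49 0.26 1.91 0.   0.97 2.06]
t: 6.42
eef_pos: [0.516, 0.302, 0.2241]
tool_rot: [0.0, 1.0, 0.001, -0.001]
wrist_force: [-0.1, 0.5, -2.1]
finger_gap: 0.0228
grasp_force: 30.0
6.42 tcp [516.  302.  224.1] x [ 1.     0.002 -0.001] z [-0.001 -0.001 -1.   ] F [-0.1  0.5 -2.1] gap 22.8 g 30.0 j [ 0.49  0.18  1.85 -0.    1.11  2.06]
d [ 26.7 251.6 -15.8] a [0.  0.1 0.1]
scene [([333.9, 132.1], 0.67), ([327.4, 129.9], 0.63), ([349.4, 166.5], 0.55)]
top [([390.4, 248.7], 0.52), ([160.0, 224.0], 0.5)]
[[327.50769669 127.98196866]] [[137.70605778 258.87868732]]
```

```bash
python3 -m pendant '[{"dx":6,"dy":50,"dz":-16,"ax":0,"ay":0,"az":0,"jaw":1},{"dx":12,"dy":100,"dz":-16,"ax":0,"ay":0,"az":0,"jaw":1},{"dx":18,"dy":150,"dz":-16,"ax":0,"ay":0,"az":0,"jaw":1},{"dx":24,"dy":200,"dz":-16,"ax":0,"ay":0,"az":0,"jaw":1},{"dx":26,"dy":230,"dz":-16,"ax":0,"ay":0,"az":0,"jaw":1},{"dx":27,"dy":251,"dz":-16,"ax":0,"ay":0,"az":0,"jaw":1},{"dx":27,"dy":251,"dz":-16,"ax":0,"ay":0,"az":0,"jaw":1},{"dx":27,"dy":251,"dz":-16,"ax":0,"ay":0,"az":0,"jaw":1},{"dx":27,"dy":251,"dz":-16,"ax":0,"ay":0,"az":0,"jaw":1}]'; python3 -c "
from h import *
st();go((.5432,.0508,.220),0)
save('scene','s2.png',(220,100,340,190),6)
P=[.5432,.0508,.097]
for n in('scene',):
  print(n,[(np.round(r['location'],1),r['confidence']) for r in mark_of(n,'drift_tip')[:4]],proj(n,P), proj(n,[.5432,.0505,.07]))"
```

```text
t: 7.75
eef_pos: [0.5439, 0.0523, 0.241]
tool_rot: [-0.0, 1.0, 0.002, -0.0]
wrist_force: [-1.1, 1.0, -1.8]
finger_gap: 0.023
grasp_force: 30.0
7.75 tcp [543.9  52.3 241. ] x [ 1.     0.003 -0.   ] z [-0.  0. -1.] F [-1.1  1.  -1.8] gap 23.0 g 30.0 j [0.05 0.07 1.95 0.   1.13 1.62]
d [-0.7  1.5 21. ] a [-0.   0.   0.2]
scene [(array([337.5, 131.3]), 0.65), (array([347.7, 170.7]), 0.57), (array([276.2, 179.7]), 0.51)] [[276.4485815  181.41020829]] [[276.57847282 189.62767173]]
```

View pics/s2.png

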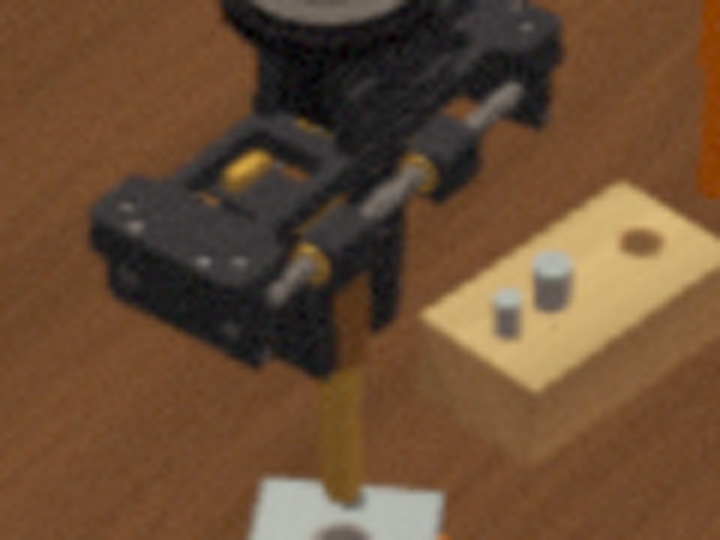

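```bash
python3 -m pendant '[{"dx":-0.5,"dy":1.5,"dz":10,"ax":0,"ay":0,"az":0,"jaw":1},{"dx":-0.5,"dy":1.5,"dz":20,"ax":0,"ay":0,"az":0,"jaw":1},{"dx":-0.5,"dy":1.5,"dz":25,"ax":0,"ay":0,"az":0,"jaw":1},{"dx":-0.5,"dy":1.5,"dz":27,"ax":0,"ay":0,"az":0,"jaw":1},{"dx":-0.5,"dy":1.5,"dz":28,"ax":0,"ay":0,"az":0,"jaw":1},{"dx":-0.5,"dy":1.5,"dz":29,"ax":0,"ay":0,"az":0,"jaw":1},{"dx":-0.5,"dy":1.5,"dz":29,"ax":0,"ay":0,"az":0,"jaw":1},{"dx":-0.5,"dy":1.5,"dz":29,"ax":0,"ay":0,"az":0,"jaw":1}]'; python3 -c "
from h import *
st()"; python3 -m pendant '[{"dx":0,"dy":0,"dz":1,"ax":0,"ay":0,"az":0,"jaw":1},{"dx":0,"dy":0,"dz":2,"ax":0,"ay":0,"az":0,"jaw":1},{"dx":0,"dy":0,"dz":3,"ax":0,"ay":0,"az":0,"jaw":1},{"dx":0,"dy":0,"dz":4,"ax":0,"ay":0,"az":0,"jaw":1},{"dx":0,"dy":0,"dz":4,"ax":0,"ay":0,"az":0,"jaw":1}]'
```

```text
t: 8.85
eef_pos: [0.5436, 0.0498, 0.2124]
tool_rot: [-0.0, 1.0, 0.001, 0.0]
wrist_force: [0.3, -0.7, -1.4]
finger_gap: 0.0233
grasp_force: 30.0
8.85 tcp [543.6  49.8 212.4] x [1.    0.002 0.   ] z [ 0.  0. -1.] F [ 0.3 -0.7 -1.4] gap 23.3 g 30.0 j [ 0.05  0.1   1.97 -0.    1.07  1.61]
t: 9.48
eef_pos: [0.5434, 0.0499, 0.2081]
tool_rot: [0.0, 1.0, 0.001, -0.0]
wrist_force: [-1.3, -0.1, -1.1]
finger_gap: 0.0229
grasp_force: 30.0
```

```bash
python3 -m pendant '[{"dx":0,"dy":0,"dz":2,"ax":0,"ay":0,"az":0,"jaw":1},{"dx":0,"dy":0,"dz":4,"ax":0,"ay":0,"az":0,"jaw":1},{"dx":0,"dy":0,"dz":5,"ax":0,"ay":0,"az":0,"jaw":1},{"dx":0,"dy":0,"dz":5,"ax":0,"ay":0,"az":0,"jaw":1}]'|grep -E 'eef|wri'; for i in 1 2 3; do python3 -m pendant '[{"dx":0,"dy":0,"dz":1,"ax":0,"ay":0,"az":0,"jaw":1},{"dx":0,"dy":0,"dz":2,"ax":0,"ay":0,"az":0,"jaw":1},{"dx":0,"dy":0,"dz":3,"ax":0,"ay":0,"az":0,"jaw":1},{"dx":0,"dy":0,"dz":3,"ax":0,"ay":0,"az":0,"jaw":1}]'|grep -E 'eef|wri'; done
```

```text
eef_pos: [0.5435, 0.0499, 0.2031]
wrist_force: [0.1, 0.2, -1.3]
eef_pos: [0.5434, 0.0499, 0.2001]
wrist_force: [0.9, -0.1, -0.6]
eef_pos: [0.5434, 0.0499, 0.197]
wrist_force: [-0.8, 0.2, -0.9]
eef_pos: [0.5442, 0.0499, 0.1953]
wrist_force: [-1.0, 1.5, 4.7]
```

```bash
for i in 1 2 3 4; do python3 -m pendant '[{"dx":0,"dy":0,"dz":1,"ax":0,"ay":0,"az":0,"jaw":1},{"dx":0,"dy":0,"dz":2,"ax":0,"ay":0,"az":0,"jaw":1},{"dx":0,"dy":0,"dz":2,"ax":0,"ay":0,"az":0,"jaw":1}]'|grep -E 'eef|wri'; done; python3 -c "
from h import *
st()"
```

```text
eef_pos: [0.5442, 0.0499, 0.1934]
wrist_force: [-0.9, -0.8, 5.5]
eef_pos: [0.5443, 0.0499, 0.1915]
wrist_force: [-0.7, 0.1, 6.0]
eef_pos: [0.5443, 0.0499, 0.1894]
wrist_force: [-0.7, 0.4, 5.2]
eef_pos: [0.5443, 0.0499, 0.1874]
wrist_force: [-0.4, -0.8, 5.2]
12.97 tcp [544.3  49.9 187.4] x [1.    0.002 0.002] z [ 0.002  0.    -1.   ] F [-0.4 -0.8  5.2] gap 22.9 g 30.0 j [0.05 0.12 2.   0.   1.02 1.61]
```

```bash
for i in 1 2 3 4; do python3 -m pendant '[{"dx":0,"dy":0,"dz":1,"ax":0,"ay":0,"az":0,"jaw":1},{"dx":0,"dy":0,"dz":2,"ax":0,"ay":0,"az":0,"jaw":1},{"dx":0,"dy":0,"dz":2,"ax":0,"ay":0,"az":0,"jaw":1}]'|grep -E 'eef|wri'; done; python3 -c "
from h import *
st();save('scene','s3.png',(220,100,340,190),6)"
```

```text
eef_pos: [0.5443, 0.0499, 0.1854]
wrist_force: [-1.3, -0.3, 6.4]
eef_pos: [0.5442, 0.0499, 0.1834]
wrist_force: [-0.4, -0.5, 5.6]
eef_pos: [0.5443, 0.0499, 0.1814]
wrist_force: [-0.3, 0.1, 6.1]
eef_pos: [0.5443, 0.0499, 0.1794]
wrist_force: [-0.7, -0.0, 6.0]
14.47 tcp [544.3  49.9 179.4] x [1.    0.002 0.002] z [ 0.002  0.    -1.   ] F [-0.7 -0.   6. ] gap 23.1 g 30.0 j [0.05 0.13 2.   0.   1.01 1.61]
```

View pics/s3.png

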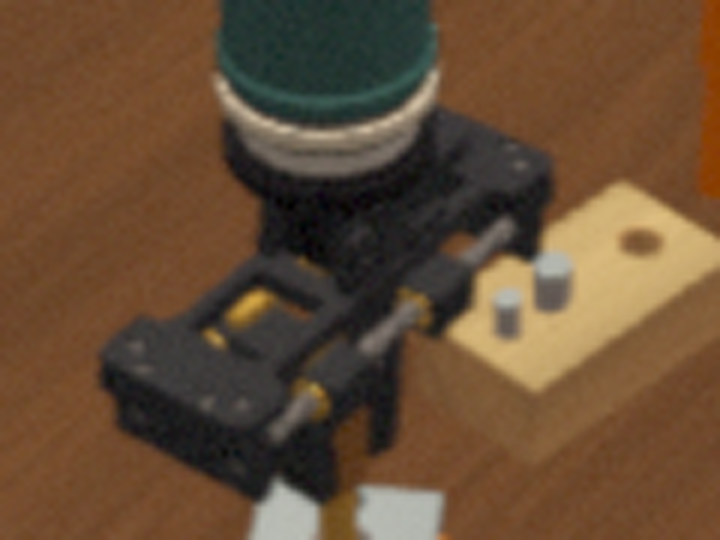

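The handle/brass joint (crop 345,488) sits by the fingertips as before, so the drift is not slipping; the blank is sliding at about 7 N.

```bash
for i in 1 2 3; do python3 -m pendant '[{"dx":0,"dy":0,"dz":1,"ax":0,"ay":0,"az":0,"jaw":1},{"dx":0,"dy":0,"dz":2,"ax":0,"ay":0,"az":0,"jaw":1},{"dx":0,"dy":0,"dz":2,"ax":0,"ay":0,"az":0,"jaw":1}]'|grep -E 'eef|wri'; done
```

```text
eef_pos: [0.5443, 0.0499, 0.1774]
wrist_force: [-0.6, 0.4, 6.2]
eef_pos: [0.5444, 0.0499, 0.1756]
wrist_force: [-2.3, -0.8, 6.8]
eef_pos: [0.5452, 0.0499, 0.1748]
wrist_force: [-1.5, -0.7, 11.7]
```

```bash
for i in 1 2; do python3 -m pendant '[{"dx":0,"dy":0,"dz":0.5,"ax":0,"ay":0,"az":0,"jaw":1},{"dx":0,"dy":0,"dz":1,"ax":0,"ay":0,"az":0,"jaw":1},{"dx":0,"dy":0,"dz":1,"ax":0,"ay":0,"az":0,"jaw":1}]'|grep -E 'eef|wri'; done
```

```text
eef_pos: [0.5456, 0.0499, 0.1746]
wrist_force: [-2.0, 0.2, 14.6]
eef_pos: [0.5461, 0.05, 0.1742]
wrist_force: [-2.5, 0.5, 16.3]
```

```bash
python3 -m pendant '[{"dx":0,"dy":0,"dz":0.5,"ax":0,"ay":0,"az":0,"jaw":1},{"dx":0,"dy":0,"dz":0.8,"ax":0,"ay":0,"az":0,"jaw":1},{"dx":0,"dy":0,"dz":0.8,"ax":0,"ay":0,"az":0,"jaw":1}]'|grep -E 'eef|wri'; python3 -c "
from h import *
st()"
```

```text
eef_pos: [0.5466, 0.05, 0.174]
wrist_force: [-2.3, -0.5, 18.7]
16.77 tcp [546.6  50.  174. ] x [1.    0.002 0.007] z [ 0.007  0.    -1.   ] F [-2.3 -0.5 18.7] gap 23.2 g 30.0 j [ 0.05  0.14  2.   -0.    0.99  1.61]
```

```bash
python3 -m pendant '[{"dx":0,"dy":0,"dz":0.4,"ax":0,"ay":0,"az":0,"jaw":1},{"dx":0,"dy":0,"dz":0.4,"ax":0,"ay":0,"az":0,"jaw":1}]'|grep -E 'eef|wri'; python3 -m pendant '[{"dx":0,"dy":0,"dz":-3,"ax":0,"ay":0,"az":0,"jaw":1},{"dx":0,"dy":0,"dz":-7,"ax":0,"ay":0,"az":0,"jaw":1},{"dx":0,"dy":0,"dz":-20,"ax":0,"ay":0,"az":0,"jaw":1},{"dx":0,"dy":0,"dz":-40,"ax":0,"ay":0,"az":0,"jaw":1},{"dx":0,"dy":0,"dz":-60,"ax":0,"ay":0,"az":0,"jaw":1},{"dx":0,"dy":0,"dz":-70,"ax":0,"ay":0,"az":0,"jaw":1},{"dx":0,"dy":0,"dz":-70,"ax":0,"ay":0,"az":0,"jaw":1},{"dx":0,"dy":0,"dz":-70,"ax":0,"ay":0,"az":0,"jaw":1}]'; python3 -c "
from h import *
st();go((.5163,.3023,.225),0)"
```

```text
eef_pos: [0.5468, 0.05, 0.1739]
wrist_force: [-1.9, -0.2, 19.2]
t: 18.02
eef_pos: [0.5429, 0.0498, 0.2381]
tool_rot: [0.0, 1.0, 0.001, -0.001]
wrist_force: [0.2, 0.7, -1.9]
finger_gap: 0.0234
grasp_force: 30.0
18.02 tcp [542.9  49.8 238.1] x [ 1.     0.002 -0.002] z [-0.002 -0.    -1.   ] F [ 0.2  0.7 -1.9] gap 23.4 g 30.0 j [ 0.05  0.07  1.95 -0.    1.12  1.61]
d [ -26.1 -252.5   13.1] a [0.  0.1 0.1]
```

```bash
python3 -m pendant '[{"dx":-6,"dy":-50,"dz":0,"ax":0,"ay":0,"az":0,"jaw":1},{"dx":-12,"dy":-100,"dz":0,"ax":0,"ay":0,"az":0,"jaw":1},{"dx":-18,"dy":-150,"dz":0,"ax":0,"ay":0,"az":0,"jaw":1},{"dx":-24,"dy":-200,"dz":0,"ax":0,"ay":0,"az":0,"jaw":1},{"dx":-26,"dy":-235,"dz":0,"ax":0,"ay":0,"az":0,"jaw":1},{"dx":-26.2,"dy":-252.5,"dz":0,"ax":0,"ay":0,"az":0,"jaw":1},{"dx":-26.2,"dy":-252.5,"dz":0,"ax":0,"ay":0,"az":0,"jaw":1},{"dx":-26.2,"dy":-252.5,"dz":0,"ax":0,"ay":0,"az":0,"jaw":1},{"dx":-26.2,"dy":-252.5,"dz":0,"ax":0,"ay":0,"az":0,"jaw":1},{"dx":-26.2,"dy":-252.5,"dz":0,"ax":0,"ay":0,"az":0,"jaw":1},{"dx":-26.2,"dy":-252.5,"dz":5,"ax":0,"ay":0,"az":0,"jaw":1},{"dx":-26.2,"dy":-252.5,"dz":12,"ax":0,"ay":0,"az":0,"jaw":1},{"dx":-26.2,"dy":-252.5,"dz":22,"ax":0,"ay":0,"az":0,"jaw":1},{"dx":-26.2,"dy":-252.5,"dz":32,"ax":0,"ay":0,"az":0,"jaw":1},{"dx":-26.2,"dy":-252.5,"dz":40,"ax":0,"ay":0,"az":0,"jaw":1},{"dx":-26.2,"dy":-252.5,"dz":40,"ax":0,"ay":0,"az":0,"jaw":1},{"dx":-26.2,"dy":-252.5,"dz":40,"ax":0,"ay":0,"az":0,"jaw":1}]'; python3 -c "
from h import *
st();go((.5163,.3023,.192),0);save('scene','s4.png',(270,60,370,160),6)"
```

```text
t: 20.15
eef_pos: [0.517, 0.3025, 0.1992]
tool_rot: [-0.0, 1.0, 0.001, 0.0]
wrist_force: [-0.2, 0.8, -2.0]
finger_gap: 0.0232
grasp_force: 30.0
20.15 tcp [517.  302.5 199.2] x [1.    0.002 0.   ] z [ 0.  0. -1.] F [-0.2  0.8 -2. ] gap 23.2 g 30.0 j [0.49 0.21 1.87 0.   1.06 2.06]
d [-0.7  0.2  7.2] a [-0.  -0.   0.1]
```

View pics/s4.png

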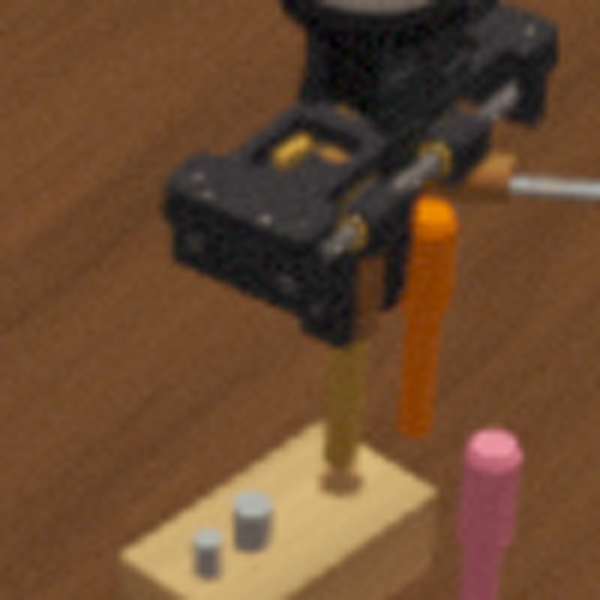

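```bash
python3 -m pendant '[{"dx":-0.5,"dy":0,"dz":4,"ax":0,"ay":0,"az":0,"jaw":1},{"dx":-0.5,"dy":0,"dz":8,"ax":0,"ay":0,"az":0,"jaw":1},{"dx":-0.5,"dy":0,"dz":12,"ax":0,"ay":0,"az":0,"jaw":1},{"dx":-0.5,"dy":0,"dz":15,"ax":0,"ay":0,"az":0,"jaw":1},{"dx":-0.5,"dy":0,"dz":15,"ax":0,"ay":0,"az":0,"jaw":1}]'; python3 -m pendant '[{"dx":0,"dy":0,"dz":10,"ax":0,"ay":0,"az":0,"jaw":1},{"dx":0,"dy":0,"dz":20,"ax":0,"ay":0,"az":0,"jaw":1},{"dx":0,"dy":0,"dz":28,"ax":0,"ay":0,"az":0,"jaw":1},{"dx":0,"dy":0,"dz":32,"ax":0,"ay":0,"az":0,"jaw":1},{"dx":0,"dy":0,"dz":33,"ax":0,"ay":0,"az":0,"jaw":1},{"dx":0,"dy":0,"dz":33,"ax":0,"ay":0,"az":0,"jaw":1}]'
```

```text
t: 20.82
eef_pos: [0.5161, 0.3022, 0.1836]
tool_rot: [0.0, 1.0, 0.001, -0.0]
wrist_force: [0.2, -0.8, -1.7]
finger_gap: 0.023
grasp_force: 30.0
t: 21.58
eef_pos: [0.5164, 0.3024, 0.1511]
tool_rot: [-0.0, 1.0, 0.001, -0.0]
wrist_force: [0.4, 0.4, -2.0]
finger_gap: 0.0229
grasp_force: 30.0
```

```bash
python3 -m pendant '[{"dx":0,"dy":0,"dz":1,"ax":0,"ay":0,"az":0,"jaw":1},{"dx":0,"dy":0,"dz":1,"ax":0,"ay":0,"az":0,"jaw":1},{"dx":0,"dy":0,"dz":1,"ax":0,"ay":0,"az":0,"jaw":-1},{"dx":0,"dy":0,"dz":1,"ax":0,"ay":0,"az":0,"jaw":-1},{"dx":0,"dy":0,"dz":1,"ax":0,"ay":0,"az":0,"jaw":-1},{"dx":0,"dy":0,"dz":1,"ax":0,"ay":0,"az":0,"jaw":-1},{"dx":0,"dy":0,"dz":1,"ax":0,"ay":0,"az":0,"jaw":-1},{"dx":0,"dy":0,"dz":1,"ax":0,"ay":0,"az":0,"jaw":-1}]'; python3 -m pendant '[{"dx":0,"dy":0,"dz":-20,"ax":0,"ay":0,"az":0,"jaw":-1},{"dx":0,"dy":0,"dz":-60,"ax":0,"ay":0,"az":0,"jaw":-1},{"dx":0,"dy":0,"dz":-110,"ax":0,"ay":0,"az":0,"jaw":-1},{"dx":0,"dy":0,"dz":-110,"ax":0,"ay":0,"az":0,"jaw":-1},{"dx":0,"dy":0,"dz":-110,"ax":0,"ay":0,"az":0,"jaw":-1}]'; python3 -c "
from h import *
st();go((.5232,-.2973,.2),90);go((.5232,-.2973,.2),-90)"
```

```text
t: 22.58
eef_pos: [0.5163, 0.3023, 0.15]
tool_rot: [0.0, 1.0, 0.001, -0.0]
wrist_force: [0.8, 0.1, -0.4]
finger_gap: 0.0811
grasp_force: 0.0
t: 23.2
eef_pos: [0.5164, 0.3024, 0.261]
tool_rot: [-0.0, 1.0, 0.001, 0.001]
wrist_force: [0.5, 0.4, -0.6]
finger_gap: 0.0879
grasp_force: 0.0
23.2 tcp [516.4 302.4 261. ] x [1.    0.002 0.001] z [ 0.001  0.001 -1.   ] F [ 0.5  0.4 -0.6] gap 87.9 g 0.0 j [0.49 0.15 1.82 0.   1.17 2.06]
d [  5.6 599.7  60.6] a [  0.   -0.1 -89.9]
d [  5.6 599.7  60.6] a [-0.1 -0.  90.1]
```

```bash
python3 -m pendant '[{"dx":1,"dy":60,"dz":0,"ax":0,"ay":0,"az":-9,"jaw":-1},{"dx":2,"dy":120,"dz":0,"ax":0,"ay":0,"az":-18,"jaw":-1},{"dx":3,"dy":180,"dz":0,"ax":0,"ay":0,"az":-27,"jaw":-1},{"dx":3,"dy":240,"dz":0,"ax":0,"ay":0,"az":-36,"jaw":-1},{"dx":4,"dy":300,"dz":0,"ax":0,"ay":0,"az":-45,"jaw":-1},{"dx":5,"dy":360,"dz":0,"ax":0,"ay":0,"az":-54,"jaw":-1},{"dx":6,"dy":420,"dz":0,"ax":0,"ay":0,"az":-63,"jaw":-1},{"dx":6,"dy":480,"dz":0,"ax":0,"ay":0,"az":-72,"jaw":-1},{"dx":7,"dy":540,"dz":10,"ax":0,"ay":0,"az":-81,"jaw":-1},{"dx":7,"dy":580,"dz":30,"ax":0,"ay":0,"az":-90,"jaw":-1},{"dx":7,"dy":599,"dz":60,"ax":0,"ay":0,"az":-90,"jaw":-1},{"dx":7,"dy":599,"dz":60,"ax":0,"ay":0,"az":-90,"jaw":-1},{"dx":7,"dy":599,"dz":60,"ax":0,"ay":0,"az":-90,"jaw":-1},{"dx":7,"dy":599,"dz":60,"ax":0,"ay":0,"az":-90,"jaw":-1}]'; python3 -c "
from h import *
st()
t=eyes.capture('top');s=eyes.capture('scene');
print([mark_of(n,'bush_shoulder')[:3] for n in('top','scene')])
go((.5235,-.2968,.097),90)
a=cv2.resize(s[100:170,290:360,::-1],None,fx=5,fy=5);b=cv2.resize(s[230:330,120:220,::-1],None,fx=4,fy=4)
m=np.zeros((400,760,3),np.uint8);m[:350,:350]=a;m[:,360:]=b;cv2.imwrite('pics/m2.png',m)"
```

```text
t: 24.95
eef_pos: [0.5251, -0.2959, 0.2012]
tool_rot: [0.001, 0.706, 0.708, 0.0]
wrist_force: [1.1, -0.1, 0.5]
finger_gap: 0.0881
grasp_force: 0.0
24.95 tcp [ 525.1 -295.9  201.2] x [-0.003  1.    -0.001] z [ 0.001 -0.001 -1.   ] F [ 1.1 -0.1  0.5] gap 88.1 g 0.0 j [-0.55  0.21  1.87  0.    1.06 -0.56]
[[{'location': [388.4, 252.8], 'confidence': 0.71}, {'location': [357.5, 213.6], 'confidence': 0.56}], [{'location': [226.6, 292.6], 'confidence': 0.64}, {'location': [168.8, 288.1], 'confidence': 0.58}]]
d [ -0.5  -1.7 104.1] a [0.1 0.  0.2]
```

View pics/m2.png

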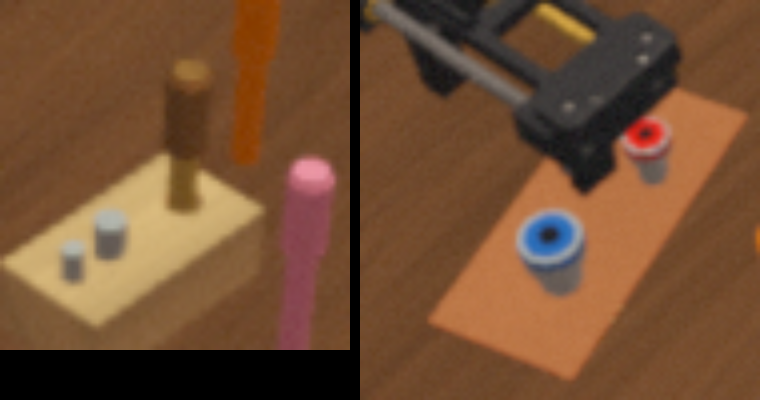

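Left: the drift stands back in its hole (185,180). Right: the blue-ring bush (550,235) is upright and free, and the fingers are above it. I refine the bush by its blue ring.

```bash
python3 - <<'E'
from h import *
np.set_printoptions(precision=4,suppress=True)
L={}
for n in('top','scene'):
    im=(cv2.imread('t.png') if n=='top' else eyes.capture('scene')[...,::-1]).astype(int)
    m=((im[...,0]>im[...,2]+50)).astype(np.uint8)
    k,l,st_,c=cv2.connectedComponentsWithStats(m); i=1+st_[1:,4].argmax()
    ys,xs=np.where(l==i); h=cv2.convexHull(np.c_[xs,ys].astype(np.float32)); mm=cv2.moments(h)
    p=(mm['m10']/mm['m00'],mm['m01']/mm['m00']); L[n]=p
    print(n,p,st_[i],onz(n,p,.046))
print(tri(list(L.items())))
E
```

```text
top (391.2710843373494, 248.93574297188752) [386 244  11  11  89] [ 0.5235 -0.2969  0.046 ]
scene (166.79814814814813, 288.4537037037037) [161 284  13  10  93] [ 0.525  -0.2994  0.046 ]
[ 0.5233 -0.2979  0.0428]
```

```bash
python3 -m pendant '[{"dx":-1,"dy":-1,"dz":40,"ax":0,"ay":0,"az":0,"jaw":-1},{"dx":-1,"dy":-1,"dz":75,"ax":0,"ay":0,"az":0,"jaw":-1},{"dx":-1,"dy":-1,"dz":95,"ax":0,"ay":0,"az":0,"jaw":-1},{"dx":-1,"dy":-1,"dz":105,"ax":0,"ay":0,"az":0,"jaw":-1},{"dx":-1,"dy":-1,"dz":106,"ax":0,"ay":0,"az":0,"jaw":-1},{"dx":-1,"dy":-1,"dz":106,"ax":0,"ay":0,"az":0,"jaw":-1}]'; python3 -c "
from h import *
st()"; python3 -m pendant '[{"dx":0,"dy":0,"dz":0,"ax":0,"ay":0,"az":0,"jaw":1},{"dx":0,"dy":0,"dz":0,"ax":0,"ay":0,"az":0,"jaw":1},{"dx":0,"dy":0,"dz":0,"ax":0,"ay":0,"az":0,"jaw":1},{"dx":0,"dy":0,"dz":0,"ax":0,"ay":0,"az":0,"jaw":1},{"dx":0,"dy":0,"dz":0,"ax":0,"ay":0,"az":0,"jaw":1},{"dx":0,"dy":0,"dz":0,"ax":0,"ay":0,"az":0,"jaw":1},{"dx":0,"dy":0,"dz":0,"ax":0,"ay":0,"az":0,"jaw":1},{"dx":0,"dy":0,"dz":0,"ax":0,"ay":0,"az":0,"jaw":1},{"dx":0,"dy":0,"dz":0,"ax":0,"ay":0,"az":0,"jaw":1}]'; python3 -c "
from h import *
st()"
```

```text
t: 25.95
eef_pos: [0.5244, -0.2982, 0.0952]
tool_rot: [0.001, 0.706, 0.708, 0.0]
wrist_force: [-0.2, 0.6, 0.4]
finger_gap: 0.088
grasp_force: 0.0
25.95 tcp [ 524.4 -298.2   95.2] x [-0.002  1.    -0.001] z [ 0.002 -0.001 -1.   ] F [-0.2  0.6  0.4] gap 88.0 g 0.0 j [-0.56  0.33  1.93  0.    0.87 -0.56]
t: 27.08
eef_pos: [0.5235, -0.2977, 0.094]
tool_rot: [-0.0, 0.706, 0.708, 0.0]
wrist_force: [0.9, 0.0, -0.9]
finger_gap: 0.0318
grasp_force: 30.0
27.07 tcp [ 523.5 -297.7   94. ] x [-0.002  1.     0.   ] z [-0.  0. -1.] F [ 0.9  0.  -0.9] gap 31.8 g 30.0 j [-0.56  0.34  1.93  0.    0.87 -0.56]
```

```bash
python3 -m pendant '[{"dx":0,"dy":0,"dz":-5,"ax":0,"ay":0,"az":0,"jaw":1},{"dx":0,"dy":0,"dz":-25,"ax":0,"ay":0,"az":0,"jaw":1},{"dx":0,"dy":0,"dz":-60,"ax":0,"ay":0,"az":0,"jaw":1},{"dx":0,"dy":0,"dz":-100,"ax":0,"ay":0,"az":0,"jaw":1},{"dx":0,"dy":0,"dz":-100,"ax":0,"ay":0,"az":0,"jaw":1},{"dx":0,"dy":0,"dz":-100,"ax":0,"ay":0,"az":0,"jaw":1}]'; python3 -c "
from h import *
st();save('scene','s5.png',(120,190,260,310),5)
go((.5435,.0502,.194),90)"
```

```text
t: 27.82
eef_pos: [0.5233, -0.2975, 0.1942]
tool_rot: [0.0, 0.706, 0.708, 0.0]
wrist_force: [0.0, 0.6, -2.4]
finger_gap: 0.0321
grasp_force: 30.0
27.82 tcp [ 523.3 -297.5  194.2] x [-0.002  1.    -0.   ] z [ 0. -0. -1.] F [ 0.   0.6 -2.4] gap 32.1 g 30.0 j [-0.56  0.22  1.87 -0.    1.05 -0.56]
d [347.3  21.5  -0.6] a [-0.1 -0.1  0.1]
```

View pics/s5.png

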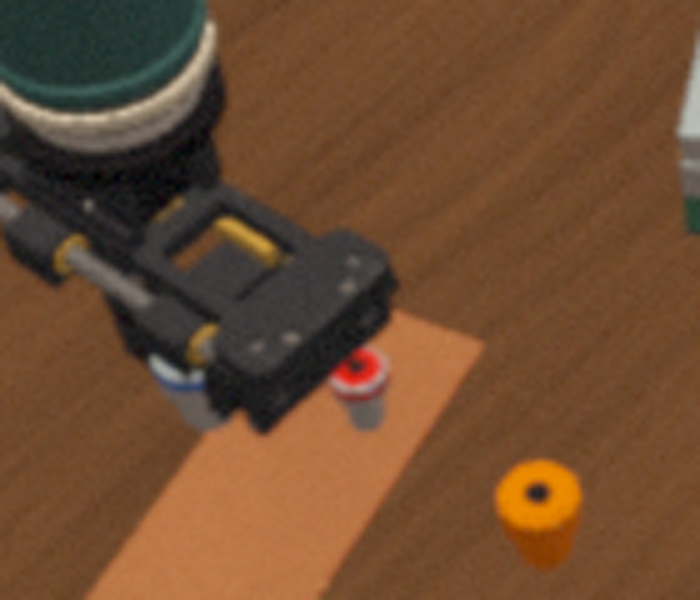

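```bash
python3 -m pendant '[{"dx":50,"dy":3,"dz":0,"ax":0,"ay":0,"az":0,"jaw":1},{"dx":100,"dy":6,"dz":0,"ax":0,"ay":0,"az":0,"jaw":1},{"dx":150,"dy":9,"dz":0,"ax":0,"ay":0,"az":0,"jaw":1},{"dx":200,"dy":12,"dz":0,"ax":0,"ay":0,"az":0,"jaw":1},{"dx":250,"dy":15,"dz":0,"ax":0,"ay":0,"az":0,"jaw":1},{"dx":300,"dy":18,"dz":0,"ax":0,"ay":0,"az":0,"jaw":1},{"dx":335,"dy":21,"dz":0,"ax":0,"ay":0,"az":0,"jaw":1},{"dx":346.8,"dy":21.3,"dz":10,"ax":0,"ay":0,"az":0,"jaw":1},{"dx":346.8,"dy":21.3,"dz":18,"ax":0,"ay":0,"az":0,"jaw":1},{"dx":346.8,"dy":21.3,"dz":18,"ax":0,"ay":0,"az":0,"jaw":1},{"dx":346.8,"dy":21.3,"dz":18,"ax":0,"ay":0,"az":0,"jaw":1},{"dx":346.8,"dy":21.3,"dz":18,"ax":0,"ay":0,"az":0,"jaw":1}]'; python3 -c "
from h import *
st();save('scene','s6.png',(230,130,320,220),6)
s,e,R=pose()
print(proj('scene',[e+[0,0.0008,-.090],[.5432,.0505,.07]]))
go((.5432,.0497,.166),90)"
```

```text
t: 29.38
eef_pos: [0.5444, 0.0483, 0.1764]
tool_rot: [0.0, 0.707, 0.707, 0.0]
wrist_force: [-0.1, -0.0, -1.0]
finger_gap: 0.0326
grasp_force: 30.0
29.38 tcp [544.4  48.3 176.4] x [-0.001  1.    -0.   ] z [ 0.001 -0.    -1.   ] F [-0.1 -0.  -1. ] gap 32.6 g 30.0 j [ 0.04  0.14  2.   -0.    1.    0.04]
[[276.54914003 185.2053315 ]
 [276.57847282 189.62767173]]
d [ 1.2 -1.3 10.5] a [0. 0. 0.]
```

View pics/s6.png

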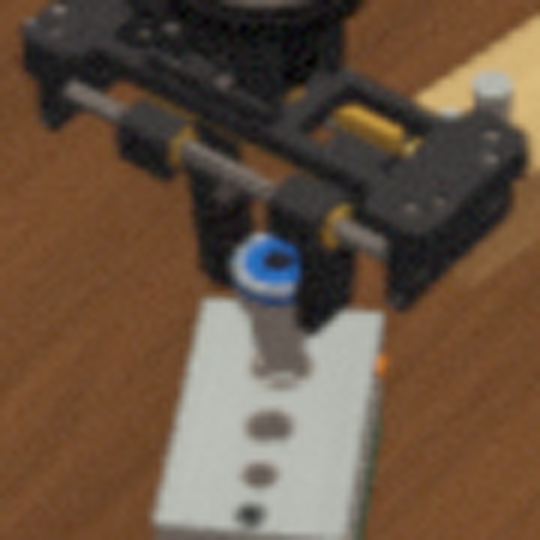

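That was my tenth picture. It shows the bush (ring about 270,262) just above the bore (282,365 in the crop) with its foot over it. I compare it with a projected upright model numerically.

```bash
python3 - <<'E'
from h import *
np.set_printoptions(precision=1,suppress=True)
s,e,R=pose(); a=np.linspace(0,2*np.pi,72,endpoint=False)
def circ(c,r,z): return np.c_[c[0]+r*np.cos(a),c[1]+r*np.sin(a),0*a+z]
def ext(n,P):
    q=(proj('scene',P)-[230,130]+.5)*6-.5; print(n,'x',q[:,0].min(),q[:,0].max(),'y',q[:,1].min(),q[:,1].max())
f=e[2]-.090; c=e[:2]+[0,.0008]
ext('headtop',circ(c,.017,f+.042));ext('shoulder',circ(c,.017,f+.024));ext('body top',circ(c,.012,f+.024));ext('body at 4',circ(c,.012,f+.004));ext('foot',circ(c,.0105,f))
ext('bore',circ((.5432,.0505),.0125,.07))
ext('bore19',circ((.5601,.0210),.0095,.07))
im=cv2.imread('pics/s6.png')
for y in (250,262,275,320,335,350,358,365,372,380,388):
    print(y,im[y,216:330:6].mean(1).astype(int), im[y,216:330:6,0].astype(int)-im[y,216:330:6,2])
E
```

```text
headtop x 235.56511331297133 324.02463781215386 y 225.46679522191295 286.1680957599787
shoulder x 236.8979578333159 324.4221912501905 y 259.4658444807137 320.1278738331323
body top x 249.7742056424729 311.55577638702835 y 268.2522026738329 311.0706776701628
body at 4 x 251.072352032901 312.1371965157309 y 305.1934288590245 347.9728040540119
foot x 255.13716766929485 308.44524354271095 y 315.12164164686124 352.5455237641818
bore x 250.56177630374145 313.3697953833529 y 338.1920550482369 382.6245465758475
bore19 x 245.20711615411608 293.7848056273899 y 403.9019825244436 438.8688157260406
250 [ 24  22  30  75 130 144 128 116 105  86  78  82  86  67  37  31  31  31
  39] [  0  -4  -4   2  17  57 106 134 130 104  80  82 106  81  21  -1  -3  -4
 -11]
262 [ 23  23  60 119 152 135 113 107  78  47  42  44  55  65  44  23  27  26
  26] [ -3  -1   8  17  33  93 146 141  80  23   3  11  40  73  45   2  -2   4
   1]
275 [ 25  22  41  95 149 161 138 116 110 112 111 114 108  95  59  29  22  26
  29] [ -2   0   6   5   8  32  80 122 140 141 144 141 141 119  53   1  -5   1
   0]
320 [183 184 183 182 
[... 574 characters left out ...]
17 -24 -20 -16 -16 -17 -16 -17 -17 -14  -9  -6
  -6]
365 [185 185 184 185 185 174 142 122 108  96  95  95  93  93  94 111 146 174
 182] [ -3  -4  -6  -4  -5 -11 -17 -23 -20 -15 -17 -17 -17 -16 -17 -18 -14  -7
  -4]
372 [185 184 184 185 185 175 144 113 107 113 120 125 125 112  99 116 154 177
 183] [ -5  -4  -5  -6  -6  -9 -14 -19 -18 -14 -14 -12 -12 -14 -16 -16 -14  -8
  -4]
380 [183 183 184 184 185 182 171 156 151 145 136 132 136 139 148 160 174 182
 181] [ -5  -4  -5  -4  -5  -6  -7 -11 -16 -17 -16 -16 -14 -16 -17 -13  -8  -4
  -5]
388 [186 184 185 184 184 184 181 178 169 155 142 141 147 158 172 181 181 181
 182] [ -4  -4  -6  -5  -6  -6  -6  -7  -7 -11 -13 -10  -9  -7  -6  -5  -5  -5
  -4]
```

```bash
python3 -m pendant '[{"dx":2,"dy":-1,"dz":5,"ax":0,"ay":0,"az":0,"jaw":1},{"dx":2,"dy":-1,"dz":10,"ax":0,"ay":0,"az":0,"jaw":1},{"dx":2,"dy":-1,"dz":13,"ax":0,"ay":0,"az":0,"jaw":1},{"dx":2,"dy":-1,"dz":15,"ax":0,"ay":0,"az":0,"jaw":1},{"dx":2,"dy":-1,"dz":15,"ax":0,"ay":0,"az":0,"jaw":1}]'; for i in 1 2; do python3 -m pendant '[{"dx":0,"dy":0,"dz":1,"ax":0,"ay":0,"az":0,"jaw":1},{"dx":0,"dy":0,"dz":2,"ax":0,"ay":0,"az":0,"jaw":1},{"dx":0,"dy":0,"dz":2,"ax":0,"ay":0,"az":0,"jaw":1}]'|grep -E 'eef|wri'; done;  python3 -c "
from h import *
st();print(env.read_state()['torque'])"
```

```text
t: 30.05
eef_pos: [0.543, 0.0512, 0.1608]
tool_rot: [-0.0, 0.706, 0.708, -0.0]
wrist_force: [-0.3, -0.2, -1.2]
finger_gap: 0.0325
grasp_force: 30.0
eef_pos: [0.5431, 0.0512, 0.159]
wrist_force: [0.3, 0.3, -1.3]
eef_pos: [0.543, 0.0512, 0.1569]
wrist_force: [0.2, 0.0, -0.7]
30.8 tcp [543.   51.2 156.9] x [-0.002  1.     0.   ] z [-0.  0. -1.] F [ 0.2  0.  -0.7] gap 32.0 g 30.0 j [0.05 0.16 2.02 0.   0.96 0.05]
[ 0.01644457 -0.03971381 -0.03180425]
```

```bash
for i in 1 2 3 4; do python3 -m pendant '[{"dx":0,"dy":0,"dz":0.7,"ax":0,"ay":0,"az":0,"jaw":1},{"dx":0,"dy":0,"dz":1,"ax":0,"ay":0,"az":0,"jaw":1},{"dx":0,"dy":0,"dz":1,"ax":0,"ay":0,"az":0,"jaw":1}]'|grep -E 'eef|wri'; done;  python3 -c "
from h import *
st();print(env.read_state()['torque'])"
```

```text
eef_pos: [0.5431, 0.0512, 0.156]
wrist_force: [-0.1, -0.0, -0.7]
eef_pos: [0.5431, 0.0511, 0.155]
wrist_force: [0.0, -1.0, -1.8]
eef_pos: [0.5431, 0.0512, 0.154]
wrist_force: [-1.1, -0.2, -2.0]
eef_pos: [0.5431, 0.0512, 0.153]
wrist_force: [0.3, -0.9, -1.4]
32.3 tcp [543.1  51.2 153. ] x [-0.002  1.    -0.   ] z [-0. -0. -1.] F [ 0.3 -0.9 -1.4] gap 32.0 g 30.0 j [ 0.05  0.16  2.02 -0.    0.96  0.05]
[-0.19040108 -0.07199443 -0.01703914]
```

Foot 7 mm in and no side force: well aligned. Now past the balls.

```bash
for i in 1 2 3 4; do python3 -m pendant '[{"dx":0,"dy":0,"dz":1,"ax":0,"ay":0,"az":0,"jaw":1},{"dx":0,"dy":0,"dz":2,"ax":0,"ay":0,"az":0,"jaw":1},{"dx":0,"dy":0,"dz":2,"ax":0,"ay":0,"az":0,"jaw":1}]'|grep -E 'eef|wri'; done;  python3 -c "
from h import *
st();print(env.read_state()['torque'])"
```

```text
eef_pos: [0.543, 0.0511, 0.1509]
wrist_force: [-1.2, -1.7, 0.0]
eef_pos: [0.5432, 0.0511, 0.1491]
wrist_force: [-0.7, -1.0, 1.3]
eef_pos: [0.5433, 0.0512, 0.1469]
wrist_force: [-0.5, -2.0, 0.8]
eef_pos: [0.5432, 0.0512, 0.1448]
wrist_force: [-0.3, -2.1, 0.4]
33.8 tcp [543.2  51.2 144.8] x [-0.002  1.     0.   ] z [ 0.  0. -1.] F [-0.3 -2.1  0.4] gap 32.0 g 30.0 j [0.05 0.17 2.03 0.   0.94 0.05]
[-0.35357641 -0.09158563  0.02447289]
```

```bash
for i in 1 2 3; do python3 -m pendant '[{"dx":-0.3,"dy":0,"dz":1,"ax":0,"ay":0,"az":0,"jaw":1},{"dx":-0.3,"dy":0,"dz":2,"ax":0,"ay":0,"az":0,"jaw":1},{"dx":-0.3,"dy":0,"dz":2,"ax":0,"ay":0,"az":0,"jaw":1}]'|grep -E 'eef|wri'; done; for i in 1 2 3; do python3 -m pendant '[{"dx":0,"dy":0,"dz":1,"ax":0,"ay":0,"az":0,"jaw":1},{"dx":0,"dy":0,"dz":1,"ax":0,"ay":0,"az":0,"jaw":1}]'|grep -E 'eef|wri'; done; python3 -c "
from h import *
st();print(env.read_state()['torque'])"
```

```text
eef_pos: [0.5432, 0.051, 0.1428]
wrist_force: [0.1, -0.2, -0.3]
eef_pos: [0.5431, 0.0507, 0.1408]
wrist_force: [0.8, 0.5, -0.5]
eef_pos: [0.5431, 0.0503, 0.1388]
wrist_force: [1.5, 0.4, -0.9]
eef_pos: [0.5431, 0.0503, 0.1378]
wrist_force: [0.3, 0.5, 0.0]
eef_pos: [0.5431, 0.0503, 0.1368]
wrist_force: [1.2, 0.9, 0.4]
eef_pos: [0.5432, 0.0503, 0.136]
wrist_force: [1.0, -0.0, 1.2]
35.67 tcp [543.2  50.3 136. ] x [-0.002  1.     0.   ] z [ 0.  0. -1.] F [ 1.  -0.   1.2] gap 32.3 g 30.0 j [0.05 0.19 2.03 0.   0.92 0.04]
[ 0.09228792 -0.12167258  0.00193747]
```

```bash
for i in 1 2 3; do python3 -m pendant '[{"dx":0,"dy":0,"dz":0.7,"ax":0,"ay":0,"az":0,"jaw":1},{"dx":0,"dy":0,"dz":0.7,"ax":0,"ay":0,"az":0,"jaw":1}]'|grep -E 'eef|wri'; done; python3 -c "
from h import *
st()"
```

```text
eef_pos: [0.5432, 0.0503, 0.1359]
wrist_force: [-1.6, 1.2, 5.5]
eef_pos: [0.5432, 0.0503, 0.1358]
wrist_force: [-3.3, -0.4, 10.3]
eef_pos: [0.5433, 0.0503, 0.1358]
wrist_force: [-5.0, 0.4, 13.3]
36.42 tcp [543.3  50.3 135.8] x [-0.002  1.     0.   ] z [-0.  0. -1.] F [-5.   0.4 13.3] gap 32.4 g 30.0 j [0.05 0.19 2.03 0.   0.92 0.04]
```

```bash
python3 -m pendant '[{"dx":0,"dy":0,"dz":0.7,"ax":0,"ay":0,"az":0,"jaw":1},{"dx":0,"dy":0,"dz":0.7,"ax":0,"ay":0,"az":0,"jaw":1},{"dx":0,"dy":0,"dz":-2,"ax":0,"ay":0,"az":0,"jaw":1},{"dx":0,"dy":0,"dz":-2,"ax":0,"ay":0,"az":0,"jaw":-0.5},{"dx":0,"dy":0,"dz":-2,"ax":0,"ay":0,"az":0,"jaw":-0.5},{"dx":0,"dy":0,"dz":-2,"ax":0,"ay":0,"az":0,"jaw":-0.5},{"dx":0,"dy":0,"dz":-2,"ax":0,"ay":0,"az":0,"jaw":-0.5},{"dx":0,"dy":0,"dz":-2,"ax":0,"ay":0,"az":0,"jaw":-0.5}]'; python3 -m pendant '[{"dx":0,"dy":0,"dz":-20,"ax":0,"ay":0,"az":0,"jaw":-0.5},{"dx":0,"dy":0,"dz":-60,"ax":0,"ay":0,"az":0,"jaw":-0.5},{"dx":0,"dy":0,"dz":-110,"ax":0,"ay":0,"az":0,"jaw":-0.5},{"dx":-50,"dy":0,"dz":-150,"ax":0,"ay":0,"az":0,"jaw":-0.5},{"dx":-110,"dy":0,"dz":-150,"ax":0,"ay":0,"az":0,"jaw":-0.5},{"dx":-170,"dy":0,"dz":-150,"ax":0,"ay":0,"az":0,"jaw":-0.5},{"dx":-230,"dy":0,"dz":-150,"ax":0,"ay":0,"az":0,"jaw":-0.5},{"dx":-230,"dy":0,"dz":-150,"ax":0,"ay":0,"az":0,"jaw":-0.5},{"dx":-230,"dy":0,"dz":-150,"ax":0,"ay":0,"az":0,"jaw":-0.5}]'; python3 - <<'E'
from h import *
np.set_printoptions(precision=4,suppress=True)
st();L={}
for n in('top','scene'):
    im=eyes.capture(n)[...,::-1].astype(int); cv2.imwrite(n+'_f.png',im)
    m=((im[...,0]>im[...,2]+50)).astype(np.uint8)
    k,l,s_,c=cv2.connectedComponentsWithStats(m); i=1+s_[1:,4].argmax()
    ys,xs=np.where(l==i); mm=cv2.moments(cv2.convexHull(np.c_[xs,ys].astype(np.float32)))
    p=(mm['m10']/mm['m00'],mm['m01']/mm['m00']); L[n]=p
    print(n,p,s_[i],onz(n,p,.088),onz(n,p,.098),proj(n,[.5432,.0505,.088]))
print(tri(list(L.items())))
E
```

```text
t: 37.42
eef_pos: [0.5431, 0.0503, 0.1358]
tool_rot: [-0.0, 0.706, 0.708, -0.0]
wrist_force: [0.1, -0.4, 0.9]
finger_gap: 0.0662
grasp_force: 0.0
t: 38.55
eef_pos: [0.5433, -0.1797, 0.2857]
tool_rot: [-0.0, 0.707, 0.707, 0.0]
wrist_force: [0.4, 0.5, 1.0]
finger_gap: 0.0659
grasp_force: 0.0
38.55 tcp [ 543.3 -179.7  285.7] x [-0.001  1.     0.001] z [-0.     0.001 -1.   ] F [0.4 0.5 1. ] gap 65.9 g 0.0 j [-0.36  0.08  1.85  0.    1.21 -0.36]
top (244.06586826347305, 244.93413173652695) [239 240  11  11  89] [0.5427 0.0505 0.088 ] [0.5425 0.0496 0.098 ] [[244.0657 244.6995]]
scene (276.1509971509971, 184.64957264957266) [271 181  11   8  65] [0.5435 0.049  0.088 ] [0.55  0.041 0.098] [[276.4401 184.2251]]
[0.5425 0.0505 0.0862][ WARN:0@0.375] global loadsave.cpp:1063 imwrite_ Unsupported depth image for selected encoder is fallbacked to CV_8U.
```

The ring sits at (0.543, 0.050, 0.086), which agrees with a fully seated head. The hard stop also came at exactly the expected height.

```bash
python3 -c "
from station import env
print(env.finish_job())"
```

```text
the job is handed in; nothing more can be done
None
```

The job is handed in at about 39 s: the blank was pushed down onto the stack with about 20 N, the drift stands back in its hole, and the bush's head came to a hard stop at the height expected for fully home.

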